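Close the drawing case by tucking its tab under the lip

ROBOT

A 6-joint arm with a two-finger parallel gripper is mounted at the origin on the work surface. World frame = base frame: x ahead of the robot, y to its left, z up, the work surface at z = 0. Lengths are in m, angles in rad, forces in N, time in s.
With the tool pointing down it reaches from about 0.325 to 0.9 m from the base axis. Payload 3.5 kg.
Tool frame: the origin (TCP) lies at the very end of the fingers, on their centre line; the grasp point (between the pads) lies 19 mm behind it; x points along the fingers, z is the direction in which the jaws open and shut, and the axes are right-handed (so a half turn about x gives the same grasp; the last joint's range is limited). The gripper opens to 85 mm and grips with 20 to 120 N. Pads are 22 mm wide; open, the fingers measure 114 mm over their backs; the gripper's body (76 mm by 85 mm) begins 54 mm behind the grasp point. The pads swing forward as they close: fully open they stand 13 mm farther back than shut.
Start: joints at [-1.319, 0.276, -0.026, 1.268, 0, 1.467], TCP at [0.217, -0.586, 0.231] pointing down, gripper open.
Joint ranges: [-3.12, 3.12], [-0.85, 1.88], [-1.08, 1.24], [-1.95, 2.15], [-1.57, 1.53], [-3.14, 3.14]. Speed limits (rad/s): [2.57, 2.57, 3.14, 3.14, 3.14, 3.14].

INTERFACE

Orientations are given as a 3x3 rotation matrix whose columns are the frame's x, y, z axes.
In Python, from rig import monitor, optics, workorder, models gives the robot as it stands.
- The arm moves only by the tool play_rows, never from a script. Its arguments are lists of equal length, an entry for each row: "dp": the shift along the tool's x, y, z in mm, a list of three; "angular": the turn, a rotation vector about the tool's x, y, z in degrees, a list of three; "hand": the gripper's target within -1 to 1 (shut at 1, half-way at 0, fully open at -1). A call has 1 to 5 rows; each row shifts and turns the commanded pose from where the row before left it, along the tool's axes as they then stand; what a row does not reach is not made up. A row lasts 1/12 s, in which the tool goes at most 41.7 mm and 7.16 degrees, less where a joint would pass 70% of its speed; a pose out of reach is approached as far as the arm can. A call is refused whole if a number of a shift passes 41.7 or a number of a turn 7.16, either way. A call with a gripper value outside its range is refused whole. The fingers move at their own pace and stop on an object; "grip_force" is the grip in N (left out, the last holds). Time passes only in rows, so rows that do not move let the fingers close. It gives the time, the measured TCP pose, the force and the opening at its end, in the units of the state.
- monitor.get_state(): the state, without advancing time (a new reading comes with each control period).
- optics.snapshot(name): name is "side" or "top" or "wrist"; returns a dict with "color" (384x512x3 uint8, red, green, blue), "fx", "fy", "cx", "cy" (pixels), "world_from_camera" (4x4, takes a point from camera to world coordinates); the wrist camera has in their place "tool_from_camera" (4x4, takes a point from camera to tool coordinates, whose origin is the TCP and whose axes are the tool frame's). Camera axes: x right, y down, z forward; pixel columns grow to the right and rows downward; lengths in m; the calibration is good to about 2 mm. A picture is of the moment at which its call begins: read the wrist's pose just before it. There is no depth.
- workorder.job_done(): hands the job in, once; it reports no verdict.
Trained networks look in a picture, given as the dict that the camera call returned (one of the last four; its "shot" number tells which), for a name from the list of things; names that differ only in an ending like _2 or _b are one class to them, and where a whole thing is asked for, a point or a joint stands for the part that bears it (a point fixed in the world has none). Each returns a list of dicts, best first, with "score" (0 to 1); they miss things now and then, are a little off and sometimes report something else, mostly with a low value. They report only what shows in the picture. A call takes as long as a camera call.
- models.masks_of(picture, target): "pixels" (384x512 bool, what is visible of it) and "at" ([row, column] in pixels, amid what is visible of it).
The state is a dict: "time_s": time; "joint_positions": joint angles; "joint_vel": joint speeds; "joint_efforts": joint torques, N m; "eef_pos": TCP position; "orientation": TCP orientation; "force": force on the tool from outside, world axes, zero at the start; "torque": the same for the moment, N m; "finger_gap": opening from 0.0 (shut) to 1.0 (fully open).
Only numpy, scipy, OpenCV 4.12 (cv2) and the standard library are available. Lean on these libraries where they do the work, as an engineer would, in place of code of your own. Each camera call takes 0.05 s, during which the arm holds its last target. There are 200 camera calls.

TASK

Close the flat drawing case: with the fingertips, push its standing hinged tab over until it lies flat on the case, then push the tab along by its raised step so that its edge slides beneath the metal lip, fully home, and take the hand away. Push only on the tab's outer face and do not pinch it; do not lift or shift the case, and leave the tape roll, mug, glue bottle and paperweight where they are.

Things in the scene. Friction and masses are not known exactly. Their poses are not given: they have to be found in the camera images.
- case: Flat rigid grey drawing case full of drawings, 240 (x) by 320 (y) by 35 mm high, about 2.6 kg, standing loose on the table. Origin: centre of its underside; z up; +x of the case is the direction in which the tab is folded over and pushed. Two guide rails (75 mm long in x, 8 mm wide, 8 mm high) stand on its top at y = +-59.5 mm, x from -107 to -33 mm.
- lip_mouth (a point): Middle of the lower front edge of the retaining lip, a fixed steel bridge 135 mm wide (y) and 4 mm thick on the case's top. The gap beneath it is 11 mm high and 115 mm wide, open towards the tab (case -x); the lip reaches from this point 28 mm on along case +x, and its top is 4 mm above this point (50 mm above the case's underside). Axes as the case's.
- tab_hinge (a point): Middle of the tab's hinge line, which runs along the case's y axis, 40 mm above the case's underside (5 mm above its top). The hinge slides with the tab along case +x. Axes as the case's. The hinge is carried by a 106 mm wide, 3 mm thick plate that reaches from 4 to 40 mm behind the hinge (case -x), its top 1.5 mm below the hinge line; it slides on the case's top between the rails.
- tab (a joint): Angle of the tab in rad: 0 = folded over flat on the case (pointing along case +x), 1.57 = standing upright, above that leaning back to case -x (stop at 2.1). It starts between 1.1 and 2.0. A stiff hinge: it stays where it is left; about 0.07 N m turns it.
- tab_slide (a joint): How far the tab and its hinge have been pushed along case +x, in m: 0 = drawn back, 0.022 = stop, edge fully beneath the lip (15 mm of it covered). Starts between 0 and 0.003. Stays where it is left; about 5 N moves it. Flat and drawn back, the tab's edge is 7 mm short of the lip; if the tab is slid on by more than 7 mm before it is flat it lands on top of the lip.
- tab_edge (a point): Middle of the tab's free edge, 90 mm from the hinge line, at mid-thickness. Axes turn with the tab: x from the hinge to this edge, y along the hinge, z out of the outer face (up when the tab is flat). The tab is a plain aluminium plate 104 mm wide (y) and 4.5 mm thick (2.25 mm to either side of the hinge plane).
- tab_step (a point): Middle of the upright face of the raised step on the tab's outer face, 52 mm from the hinge line. The step is 84 mm wide (y) and stands about 9 mm proud of the outer face (its top 11 mm from the hinge plane); its upright face looks towards the hinge, so it can be pushed along x; behind that face it ramps down to nothing 71 mm from the hinge line. Between hinge and step the outer face is bare. This point is 6.5 mm from the hinge plane; axes turn with the tab.
- tab_inner: Grey lining plate on the tab's inner face (the face that ends up underneath), 66 by 84 by 2 mm; it is part of the tab. Origin on the hinge line, axes as tab_edge. Not to be pressed by the fingers.
- tape: Bystander: roll of tape, a cardboard-coloured ring 52 mm across, 19 mm high, lying on the case's top beside the lip. Origin: centre of its underside.
- mug: Bystander: white mug, 76 mm across, 85 mm high, on the table beside the case. Origin: centre of its underside.
- glue: Bystander: white glue bottle, 48 mm across, 100 mm high, on the table beside the case. Origin: centre of its underside.
- weight: Bystander: steel paperweight with a knob, 48 mm across, 50 mm high, on the table beyond the case. Origin: centre of its underside.

How it is judged:
By the outcome, as a careful person would: the job done as asked, in the order asked, and still so for the second after the job is handed in, with the robot touching nothing.
It also fails if it takes over 45 s, if anything falls off the work surface, if the arm or the gripper's body presses on something with over 40 N, if the wrist force passes 120 N, or if a joint passes its speed limit or range.

## Working session

There is one attempt and no reset: what is moved stays moved. The work goes in short steps, Python scripts to look and compute and a tool call to move; the robot and the scene stay as the last step left them, time stands still between calls to the robot, and variables do not carry over. Pictures are saved under pics/ and viewed, about 8 in all and at most 12, crops included, and the job is handed in when it is done.

Besides the shell and the picture viewer there is one more tool, called after "Emit:" as name(argument=value, ...) on one line, values as JSON. play_rows: Moves the arm, as the interface text tells. Its arguments: {"type":"object","properties":{"dp":{"type":"array","items":{"type":"array","items":{"type":"number"}}},"angular":{"type":"array","items":{"type":"array","items":{"type":"number"}}},"hand":{"type":"array","items":{"type":"number"}},"grip_force":{"type":"number"}},"required":["dp","angular","hand"]}

```bash
ls; mkdir -p pics
cat > h.py <<'E'
import numpy as np, cv2
from rig import monitor, optics, workorder, models
def save(p,n): cv2.imwrite('pics/'+n, p["color"][:,:,::-1])
def ray(p,rc,T=None):
    T=np.array(p["world_from_camera"]) if T is None else T
    d=np.array([(rc[1]-p["cx"])/p["fx"],(rc[0]-p["cy"])/p["fy"],1.])
    return T[:3,3],T[:3,:3]@d
def onz(p,rc,z,T=None):
    o,d=ray(p,rc,T); return o+d*(z-o[2])/d[2]
def proj(p,X,T=None):
    T=np.array(p["world_from_camera"]) if T is None else T
    c=np.linalg.inv(T)@np.r_[X,1]
    return np.array([p["cy"]+p["fy"]*c[1]/c[2],p["cx"]+p["fx"]*c[0]/c[2]])
E
python3 - <<'E'
from h import *
s=monitor.get_state();print({k:np.round(v,3).tolist() for k,v in s.items()})
for n in("top","side"):
    p=optics.snapshot(n);save(p,n+'0.png');print(n,p['fx'],p['cx'],p['cy'],np.round(p["world_from_camera"],3).tolist())
    for t in("case","tab","tab_inner","lip_mouth","tab_hinge","tab_edge","tab_step","tape","mug","glue","weight"):
        for m in models.masks_of(p,t)[:2]:
            q=m["pixels"]; r=cv2.minAreaRect(np.argwhere(q).astype(np.float32)) if q.any() else None
            print(t,round(m["score"],2),np.round(m["at"]),q.sum(),np.round(cv2.boxPoints(r)).tolist() if r else'')
E
```

```text
pics
{'time_s': 0.0, 'joint_positions': [-1.319, 0.277, -0.028, 1.268, -0.0, 1.467], 'joint_vel': [0.0, -0.0, 0.001, 0.0, -0.0, -0.0], 'joint_efforts': [-0.002, -44.551, 29.52, 0.017, -0.0, 0.0], 'eef_pos': [0.217, -0.585, 0.23], 'orientation': [[-0.001, 0.938, 0.347], [0.002, 0.347, -0.938], [-1.0, 0.0, -0.002]], 'force': [0.037, 0.738, -0.021], 'torque': [0.043, -0.039, -0.057], 'finger_gap': 1.0}
top 452.71506616765635 260.410321149513 188.77511991312915 [[0.027, -0.995, 0.095, 0.54], [-1.0, -0.028, -0.008, 0.058], [0.011, -0.095, -0.995, 1.176], [0.0, 0.0, 0.0, 1.0]]
case 0.8 [211. 348.] 11870 [[148.0, 396.0], [180.0, 272.0], [273.0, 295.0], [242.0, 420.0]]
tab 0.75 [232. 357.] 218 [[223.0, 376.0], [232.0, 337.0], [238.0, 338.0], [229.0, 377.0]]
tab 0.39 [232. 354.] 812 [[220.0, 380.0], [233.0, 331.0], [251.0, 335.0], [238.0, 385.0]]
tab_inner 0.57 [226. 243.] 277 [[219.0, 234.0], [236.0, 234.0], [236.0, 252.0], [219.0, 252.0]]
lip_mouth 0.77 [210. 345.] 12037 [[148.0, 397.0], [179.0, 272.0], [273.0, 295.0], [242.0, 420.0]]
tab_hinge 0.83 [237. 356.] 735 [[222.0, 375.0], [233.0, 
[... 1753 characters left out ...]
 241.0], [224.0, 227.0], [267.0, 258.0], [257.0, 272.0]]
tab_step 0.87 [239. 249.] 639 [[214.0, 238.0], [225.0, 224.0], [269.0, 259.0], [257.0, 273.0]]
tape 0.77 [210. 250.] 249 [[208.0, 241.0], [224.0, 241.0], [224.0, 260.0], [208.0, 260.0]]
tape 0.45 [262. 270.] 10608 [[173.0, 283.0], [232.0, 193.0], [339.0, 263.0], [280.0, 353.0]]
mug 0.7 [330. 331.] 2392 [[284.0, 336.0], [324.0, 296.0], [366.0, 338.0], [326.0, 378.0]]
glue 0.66 [188. 227.] 439 [[173.0, 220.0], [206.0, 220.0], [206.0, 236.0], [173.0, 236.0]]
glue 0.33 [240. 250.] 585 [[214.0, 239.0], [225.0, 226.0], [268.0, 259.0], [257.0, 272.0]]
weight 0.88 [244. 342.] 392 [[230.0, 333.0], [254.0, 333.0], [254.0, 352.0], [230.0, 352.0]]
```

Run:
```python
import cv2,numpy as np
a=cv2.imread('pics/top0.png')[130:290,220:490];b=cv2.imread('pics/side0.png')[150:380,150:400]
cv2.imwrite('pics/topc.png',cv2.resize(a,None,fx=2.9,fy=2.9,interpolation=2));cv2.imwrite('pics/sidec.png',cv2.resize(b,None,fx=2.6,fy=2.6,interpolation=2))
```

```text
(no output)
```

View pics/topc.png

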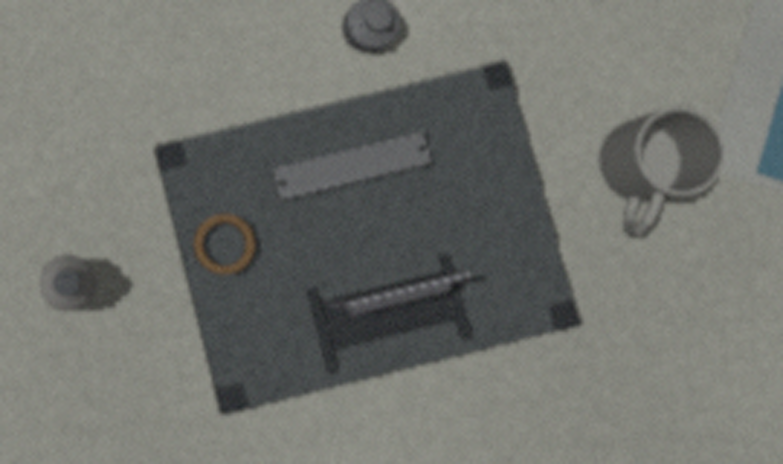

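View pics/sidec.png

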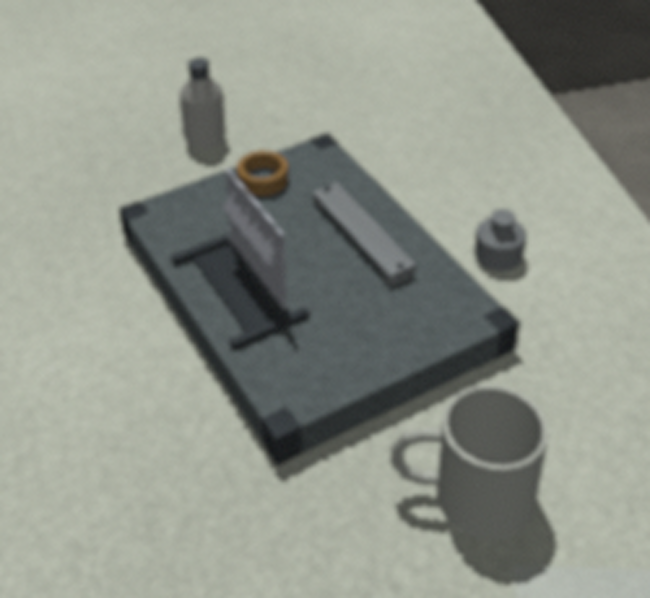

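The top view shows the case yawed slightly, with the lip at crop (353,165), the tab standing near upright between the rails, and the tape left of the lip. The side view agrees. Next I fit the case pose and the tab's angle.

```bash
cat > fit.py <<'E'
from h import *
from scipy.optimize import least_squares
T=optics.snapshot("top");S=optics.snapshot("side")
t=lambda x,y:np.array([130+y/2.9,220+x/2.9]); s=lambda x,y:np.array([150+y/2.6,150+x/2.6])
obs=[]
# case top corners: (view, pix, case pt)
for pix,c in (((507,62),(.12,-.16)),((155,147),(.12,.16)),((222,412),(-.12,.16)),((580,323),(-.12,-.16))): obs.append((T,t(*pix),(*c,.035)))
for pix,c in (((327,135),(.12,.16)),((122,207),(-.12,.16)),((518,320),(.12,-.16))): obs.append((S,s(*pix),(*c,.035)))
# lip front top corners
lip=[(T,t(280,199),.0675),(T,t(433,163),-.0675),(S,s(314,186),.0675),(S,s(388,284),-.0675)]
edge=[(S,s(232,172),.052),(S,s(286,240),-.052)]
def W(q,p):
    c,n=np.cos(q[2]),np.sin(q[2]); return np.array([q[0]+c*p[0]-n*p[1],q[1]+n*p[0]+c*p[1],p[2]])
def res(v):
    q=v[:3];r=[]
    for P,o,c in obs: r.append(proj(P,W(q,c))-o)
    for P,o,y in lip: r.append(proj(P,W(q,(v[3],y,.05)))-o)
    for P,o,y in edge: r.append(proj(P,W(q,(v[3]-.097+v[5]+.09*np.cos(v[4]),y,.04+.09*np.sin(v[4]))))-o)
    r.append([ (v[5]-.0015)*1000])
    return np.concatenate(r)
a=least_squares(res,[.5,-.12,-.2,.04,1.6,.0015],loss='soft_l1')
v=a.x;print(np.round(v,4),np.round(a.fun,1).tolist())
q=v[:3]
for n,p in (('hinge',(v[3]-.097,0,.04)),('lip',(v[3],0,.046))): print(n,W(q,p))
for n,h in(("tape",.054),("mug",.085),("glue",.1),("weight",.05)):
    m=models.masks_of(T,n)[0];print(n,onz(T,m['at'],h).round(3))
E
python3 fit.py
```

```text
[ 6.0020e-01 -1.7110e-01  2.6590e-01  4.6500e-02  1.5473e+00  1.5000e-03] [-0.9, 0.2, -1.0, 0.3, 0.6, 0.2, 0.7, 0.1, -1.2, 0.4, 0.2, -1.6, 1.2, 1.0, 0.1, 0.4, -0.1, -0.2, 2.2, -0.7, -3.1, 0.5, -2.1, -1.2, -2.1, 0.1, -0.0]
hinge [ 0.55147818 -0.18436173  0.04      ]
lip [ 0.64506853 -0.15886964  0.046     ]
tape [ 0.574 -0.048  0.054]
mug [ 0.67  -0.409  0.085]
glue [0.556 0.087 0.1  ]
weight [ 0.784 -0.163  0.05 ]
```

Emit:
play_rows(dp=[[0, 0, 0], [0, 26, -20], [0, 26, -20], [0, 26, -20], [0, 26, -20]], angular=[[5.1, 0, 0], [0, 0, 0], [0, 0, 0], [0, 0, 0], [0, 0, 0]], hand=[1, 1, 1, 1, 1], grip_force=20)

```text
time_s: 1.92
eef_pos: [0.297, -0.4806, 0.2313]
orientation: [[0.0, 0.965, 0.262], [-0.0, 0.262, -0.965], [-1.0, 0.0, 0.0]]
force: [1.3, -0.1, 0.8]
finger_gap: 0.3
```

Emit:
play_rows(dp=[[0, 26, -20], [0, 26, -20], [0, 26, -20], [0, 26, -20], [0, 26, -20]], angular=[[0, 0, 0], [0, 0, 0], [0, 0, 0], [0, 0, 0], [0, 0, 0]], hand=[1, 1, 1, 1, 1])

```text
time_s: 2.33
eef_pos: [0.3964, -0.3496, 0.2315]
orientation: [[0.0, 0.965, 0.262], [-0.0, 0.262, -0.965], [-1.0, 0.0, 0.0]]
force: [1.0, -0.7, -0.3]
finger_gap: 0.004
```

Emit:
play_rows(dp=[[0, 26, -20], [0, 26, -20], [0, 26, -20], [0, 26, -20], [0, 20, -20]], angular=[[0, 0, 0], [0, 0, 0], [0, 0, 0], [0, 0, 0], [0, 0, 0]], hand=[1, 1, 1, 1, 1])

```text
time_s: 2.75
eef_pos: [0.4905, -0.2204, 0.2316]
orientation: [[0.001, 0.965, 0.263], [-0.0, 0.263, -0.965], [-1.0, 0.001, 0.001]]
force: [0.5, -0.8, -0.2]
finger_gap: 0.001
```

```bash
cat > wr.py <<'E'
from h import *
import sys
v=[.6002,-.1711,.2659,.0465,float(sys.argv[2]),float(sys.argv[3])]
def W(p):
    c,n=np.cos(v[2]),np.sin(v[2]); return np.array([v[0]+c*p[0]-n*p[1],v[1]+n*p[0]+c*p[1],p[2]])
s=monitor.get_state();p=optics.snapshot("wrist")
B=np.eye(4);B[:3,:3]=s["orientation"];B[:3,3]=s["eef_pos"];T=B@np.array(p["tool_from_camera"])
im=cv2.resize(p["color"][:,:,::-1],None,fx=1.5,fy=1.5)
h=v[3]-.097+v[5];c,n=np.cos(v[4]),np.sin(v[4])
pts=[(v[3],y,.05) for y in(.0675,-.0675)]+[(h+.09*c,y,.04+.09*n) for y in(.052,-.052)]+[(-.107,y,.043) for y in(.0595,-.0595)]+[(-.033,y,.043) for y in(.0595,-.0595)]+[(h,y,.04) for y in (.053,-.053)]
for q in pts:
    a=proj(p,W(q),T)*1.5; print(q,a.round())
    if abs(a).max()<2000: cv2.circle(im,(int(a[1]),int(a[0])),4,(0,0,255),1)
cv2.imwrite('pics/'+sys.argv[1],im);print(s['eef_pos'],s['time_s'],s['force'])
E
python3 wr.py w1.png 1.547 .0015
```

```text
(0.0465, 0.0675, 0.05) [-39. 238.]
(0.0465, -0.0675, 0.05) [-38. 477.]
(np.float64(-0.046858532708201735), 0.052, np.float64(0.12997451926983639)) [130. 237.]
(np.float64(-0.046858532708201735), -0.052, np.float64(0.12997451926983639)) [131. 463.]
(-0.107, 0.0595, 0.043) [229. 271.]
(-0.107, -0.0595, 0.043) [230. 452.]
(-0.033, 0.0595, 0.043) [111. 264.]
(-0.033, -0.0595, 0.043) [111. 456.]
(-0.049, 0.053, 0.04) [138. 277.]
(-0.049, -0.053, 0.04) [138. 445.]
[ 0.49047595 -0.22035701  0.23156438] 2.75 [ 0.52159077 -0.78128646 -0.19641508]
```

View pics/w1.png

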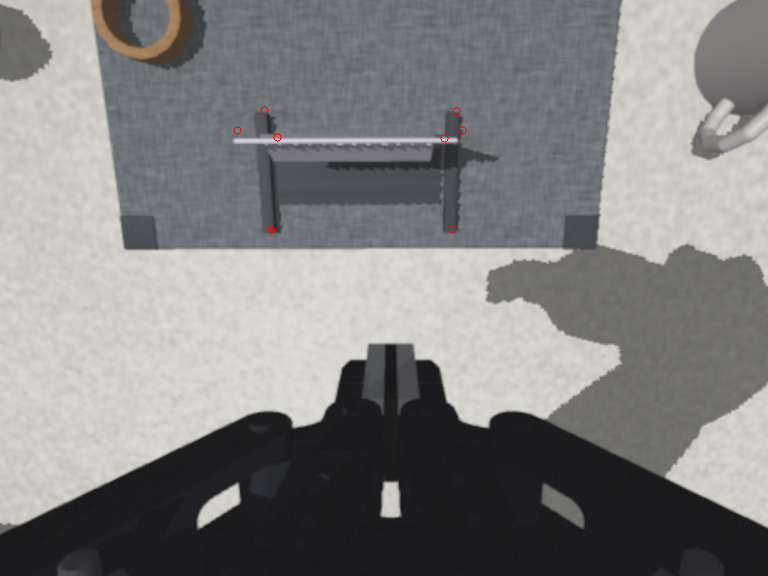

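The overlay matches within 2 px at the rails. The tab edge lies at row 140 against a predicted 131, so it stands about 4 mm farther back and the angle is about 1.59. Now lowering behind the tab's top edge.

Emit:
play_rows(dp=[[0, 22, -19], [37, 0, 0], [37, 0, 0], [37, 0, 0], [0, 0, 0]], angular=[[0, 0, 0], [0, 0, 0], [0, 0, 0], [0, 0, 0], [0, 0, 0]], hand=[1, 1, 1, 1, 1])

```text
time_s: 3.22
eef_pos: [0.4995, -0.1946, 0.1132]
orientation: [[-0.013, 0.965, 0.263], [0.007, 0.263, -0.965], [-1.0, -0.01, -0.01]]
force: [-1.5, 0.6, -0.9]
finger_gap: -0.0
```

Emit:
play_rows(dp=[[0, 10, 0], [0, 8, 0], [0, 6, 0], [0, 0, 0]], angular=[[0, 0, 0], [0, 0, 0], [0, 0, 0], [0, 0, 0]], hand=[1, 1, 1, 1])

```text
time_s: 3.55
eef_pos: [0.5323, -0.1926, 0.1234]
orientation: [[0.006, 0.965, 0.263], [-0.003, 0.263, -0.965], [-1.0, 0.005, 0.004]]
force: [0.2, -0.2, -0.4]
finger_gap: 0.001
```

Emit:
play_rows(dp=[[0, 0, 0], [0.3, 6, 0], [0.3, 6, 0], [0.4, 6, 0], [0.4, 6, 0]], angular=[[0, 0, 0], [0, 0, 0], [0, 0, 0], [0, 0, 0], [0, 0, 0]], hand=[1, 1, 1, 1, 1])

```text
time_s: 3.97
eef_pos: [0.5521, -0.1851, 0.1191]
orientation: [[0.0, 0.965, 0.263], [-0.0, 0.263, -0.965], [-1.0, -0.0, 0.0]]
force: [-0.7, -0.6, 0.2]
finger_gap: 0.002
```

Emit:
play_rows(dp=[[0, 0, 0], [0, 0, 0]], angular=[[0, 0, 0], [0, 0, 0]], hand=[1, 1])

```text
time_s: 4.13
eef_pos: [0.5519, -0.1849, 0.1187]
orientation: [[-0.0, 0.965, 0.263], [0.0, 0.263, -0.965], [-1.0, -0.0, -0.0]]
force: [-0.9, 0.2, -0.0]
finger_gap: -0.002
```

```bash
python3 wr.py w2.png 1.4 .0015
```

```text
(0.0465, 0.0675, 0.05) [ 61. 214.]
(0.0465, -0.0675, 0.05) [ 62. 564.]
(np.float64(-0.03370295713897831), 0.052, np.float64(0.12869047569896142)) [328. 201.]
(np.float64(-0.03370295713897831), -0.052, np.float64(0.12869047569896142)) [329. 575.]
(-0.107, 0.0595, 0.043) [409. 265.]
(-0.107, -0.0595, 0.043) [410. 513.]
(-0.033, 0.0595, 0.043) [259. 254.]
(-0.033, -0.0595, 0.043) [259. 524.]
(-0.049, 0.053, 0.04) [292. 272.]
(-0.049, -0.053, 0.04) [292. 506.]
[ 0.55191575 -0.18493472  0.11873202] 4.1333 [-0.8945658   0.223238   -0.02418331]
```

View pics/w2.png

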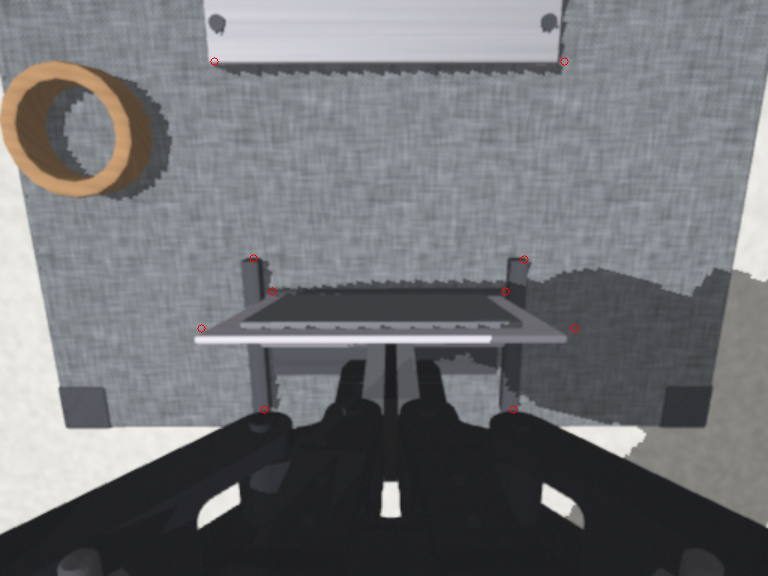

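Tab follows (edge row 339, about 82°) and the lip prediction lands on its front edge (row 62). Continuing the arc.

Emit:
play_rows(dp=[[1.3, 6.8, 0], [1.9, 6.8, 0], [2.5, 6.4, 0], [3.1, 6.4, 0], [3.6, 5.9, 0]], angular=[[0, 0, 0], [0, 0, 0], [0, 0, 0], [0, 0, 0], [0, 0, 0]], hand=[1, 1, 1, 1, 1])

```text
time_s: 4.6
eef_pos: [0.5838, -0.1765, 0.1063]
orientation: [[0.001, 0.965, 0.263], [-0.0, 0.263, -0.965], [-1.0, 0.001, 0.0]]
force: [0.3, 0.1, 1.0]
finger_gap: 0.001
```

Emit:
play_rows(dp=[[4.1, 5.7, 0], [4.5, 5.2, 0], [5.1, 5.0, 0], [5.4, 4.3, 0], [0, 0, 0]], angular=[[0, 0, 0], [0, 0, 0], [0, 0, 0], [0, 0, 0], [0, 0, 0]], hand=[1, 1, 1, 1, 1])

```text
time_s: 5.02
eef_pos: [0.6023, -0.1708, 0.0858]
orientation: [[-0.001, 0.965, 0.263], [0.001, 0.263, -0.965], [-1.0, -0.001, -0.001]]
force: [-0.2, 0.7, 0.1]
finger_gap: -0.0
```

```bash
python3 wr.py w3.png 0.61 .0015
```

```text
(0.0465, 0.0675, 0.05) [207. 197.]
(0.0465, -0.0675, 0.05) [208. 583.]
(np.float64(0.024768321606093144), 0.052, np.float64(0.09155807140904332)) [302. 206.]
(np.float64(0.024768321606093144), -0.052, np.float64(0.09155807140904332)) [303. 573.]
(-0.107, 0.0595, 0.043) [552. 256.]
(-0.107, -0.0595, 0.043) [553. 523.]
(-0.033, 0.0595, 0.043) [402. 243.]
(-0.033, -0.0595, 0.043) [403. 536.]
(-0.049, 0.053, 0.04) [433. 263.]
(-0.049, -0.053, 0.04) [434. 516.]
[ 0.60226047 -0.17083624  0.08583133] 5.0167 [-0.21865493  0.71819367  0.09385611]
```

View pics/w3.png

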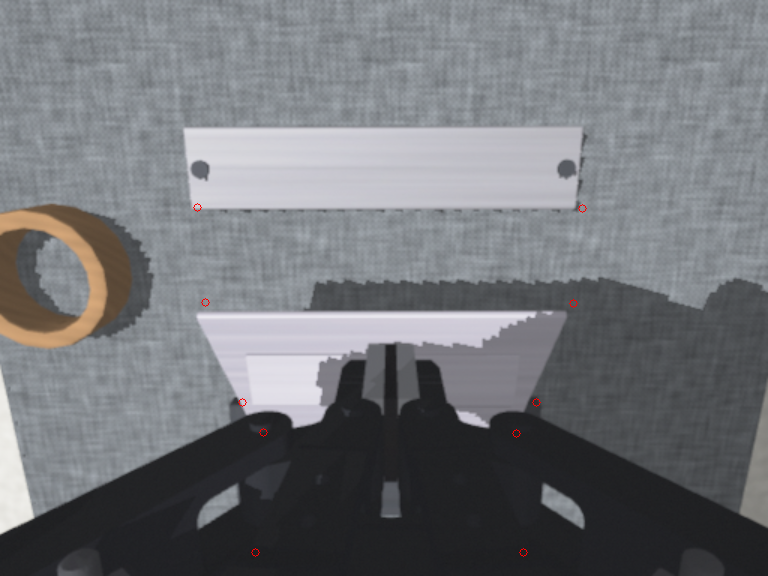

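Edge at row 312, about 37°, no premature sliding. Continuing to ~15°, then back over the step's crest to press straight down.

Emit:
play_rows(dp=[[5.6, 4.2, 0], [5.8, 3.8, 0], [6, 3.3, 0], [6, 2.9, 0], [0, 0, 0]], angular=[[0, 0, 0], [0, 0, 0], [0, 0, 0], [0, 0, 0], [0, 0, 0]], hand=[1, 1, 1, 1, 1])

```text
time_s: 5.48
eef_pos: [0.6157, -0.1672, 0.0624]
orientation: [[-0.001, 0.965, 0.263], [0.001, 0.263, -0.965], [-1.0, -0.001, -0.001]]
force: [-0.3, 0.5, -0.0]
finger_gap: 0.004
```

Emit:
play_rows(dp=[[-8, 0, 0], [-2, -9, 0], [0, -9, 0], [0, 0, 0], [0, 0, 0]], angular=[[0, 0, 0], [0, 0, 0], [0, 0, 0], [0, 0, 0], [0, 0, 0]], hand=[1, 1, 1, 1, 1])

```text
time_s: 5.9
eef_pos: [0.5976, -0.1726, 0.0744]
orientation: [[0.0, 0.965, 0.262], [0.0, 0.262, -0.965], [-1.0, 0.0, -0.0]]
force: [0.3, -0.3, 0.2]
finger_gap: -0.002
```

Emit:
play_rows(dp=[[6, 0, 0], [6, 0, 0], [5, 0, 0], [3, 0, 0], [0, 0, 0]], angular=[[0, 0, 0], [0, 0, 0], [0, 0, 0], [0, 0, 0], [0, 0, 0]], hand=[1, 1, 1, 1, 1])

```text
time_s: 6.32
eef_pos: [0.5977, -0.172, 0.0525]
orientation: [[-0.002, 0.965, 0.263], [0.001, 0.263, -0.965], [-1.0, -0.002, -0.001]]
force: [0.5, 0.1, -0.3]
finger_gap: 0.002
```

Emit:
play_rows(dp=[[1, 0, 0], [1, 0, 0], [1, 0, 0], [0, 0, 0]], angular=[[0, 0, 0], [0, 0, 0], [0, 0, 0], [0, 0, 0]], hand=[1, 1, 1, 1])

```text
time_s: 6.65
eef_pos: [0.5986, -0.1723, 0.0511]
orientation: [[0.0, 0.965, 0.263], [0.0, 0.263, -0.965], [-1.0, 0.0, -0.0]]
force: [0.2, 0.4, 0.9]
finger_gap: -0.004
```

Emit:
play_rows(dp=[[0.5, 0, 0], [0.5, 0, 0], [0, 0, 0]], angular=[[0, 0, 0], [0, 0, 0], [0, 0, 0]], hand=[1, 1, 1])

```text
time_s: 6.9
eef_pos: [0.5987, -0.1724, 0.0507]
orientation: [[0.0, 0.965, 0.263], [-0.0, 0.263, -0.965], [-1.0, 0.0, 0.0]]
force: [-0.3, 0.5, 3.5]
finger_gap: 0.002
```

Emit:
play_rows(dp=[[0.5, 0, 0], [0.5, 0, 0], [0, 0, 0]], angular=[[0, 0, 0], [0, 0, 0], [0, 0, 0]], hand=[1, 1, 1])

```text
time_s: 7.15
eef_pos: [0.5988, -0.1724, 0.0504]
orientation: [[0.001, 0.965, 0.263], [-0.0, 0.263, -0.965], [-1.0, 0.001, 0.0]]
force: [-2.5, 1.4, 8.5]
finger_gap: 0.003
```

Tab seated (8.5 N at the expected 0.0505 m crest height). Lift and step back behind the step face, and check.

Emit:
play_rows(dp=[[-8, 0, 0], [-8, -5, 0], [0, -6, 0], [0, -6, 0], [0, 0, 0]], angular=[[0, 0, 0], [0, 0, 0], [0, 0, 0], [0, 0, 0], [0, 0, 0]], hand=[1, 1, 1, 1, 1])

```text
time_s: 7.57
eef_pos: [0.5803, -0.177, 0.0647]
orientation: [[-0.002, 0.965, 0.262], [0.0, 0.262, -0.965], [-1.0, -0.002, -0.001]]
force: [-0.7, -0.1, -0.2]
finger_gap: -0.0
```

```bash
python3 wr.py w4.png 0 .0
python3 - <<'E'
from h import *
p=optics.snapshot("side");save(p,'s4.png');im=cv2.imread('pics/s4.png')[190:330,180:330];cv2.imwrite('pics/s4c.png',cv2.resize(im,None,fx=4,fy=4,interpolation=2))
E
```

```text
(0.0465, 0.0675, 0.05) [139. 163.]
(0.0465, -0.0675, 0.05) [140. 615.]
(np.float64(0.03949999999999999), 0.052, np.float64(0.04)) [162. 227.]
(np.float64(0.03949999999999999), -0.052, np.float64(0.04)) [162. 551.]
(-0.107, 0.0595, 0.043) [546. 238.]
(-0.107, -0.0595, 0.043) [547. 541.]
(-0.033, 0.0595, 0.043) [373. 221.]
(-0.033, -0.0595, 0.043) [374. 558.]
(-0.0505, 0.053, 0.04) [413. 245.]
(-0.0505, -0.053, 0.04) [414. 533.]
[ 0.5802532  -0.17695046  0.06467452] 7.5667 [-0.66206826 -0.06501847 -0.24490648]
```

View pics/w4.png

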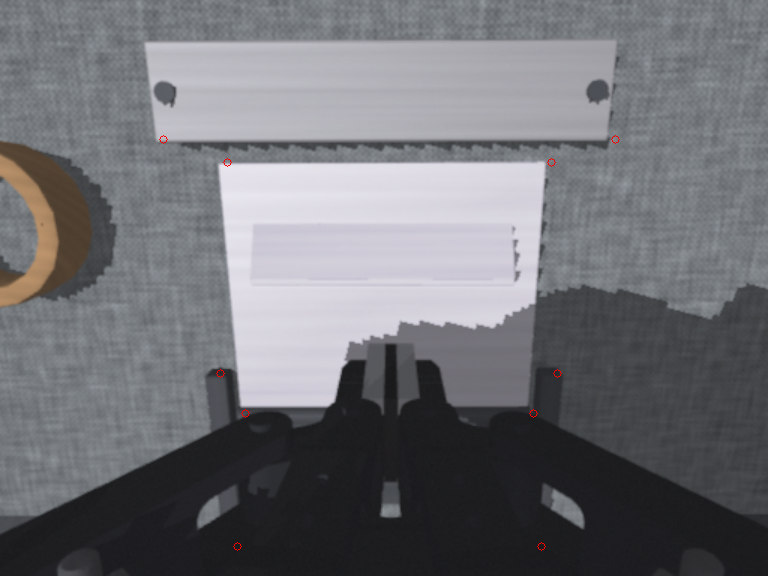

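Tab lies flat (edge row 162, matches slide≈0), 7 mm short of the lip; step face at row 285. Lower and push.

Emit:
play_rows(dp=[[7, 0, -2], [7, 0, 0], [4.5, 0, 0], [0, 0, 0], [0, 0, 0]], angular=[[0, 0, 0], [0, 0, 0], [0, 0, 0], [0, 0, 0], [0, 0, 0]], hand=[1, 1, 1, 1, 1])

```text
time_s: 8.08
eef_pos: [0.581, -0.1745, 0.0455]
orientation: [[-0.002, 0.965, 0.263], [0.001, 0.263, -0.965], [-1.0, -0.001, -0.001]]
force: [1.0, 0.1, 0.5]
finger_gap: -0.003
```

Emit:
play_rows(dp=[[0, 3, 0], [0, 3, 0], [0, 3, 0], [0, 2, 0], [0, 2, 0]], angular=[[0, 0, 0], [0, 0, 0], [0, 0, 0], [0, 0, 0], [0, 0, 0]], hand=[1, 1, 1, 1, 1])

```text
time_s: 8.5
eef_pos: [0.5933, -0.1719, 0.0466]
orientation: [[-0.003, 0.965, 0.262], [-0.002, 0.262, -0.965], [-1.0, -0.003, 0.001]]
force: [-4.3, -2.4, 3.2]
finger_gap: 0.003
```

Emit:
play_rows(dp=[[0, 2, 0], [0, 2, 0], [0, 2, 0], [0, 2, 0], [0, 0, 0]], angular=[[0, 0, 0], [0, 0, 0], [0, 0, 0], [0, 0, 0], [0, 0, 0]], hand=[1, 1, 1, 1, 1])

```text
time_s: 8.92
eef_pos: [0.6023, -0.1694, 0.0466]
orientation: [[0.0, 0.965, 0.263], [-0.0, 0.263, -0.965], [-1.0, 0.0, 0.0]]
force: [-2.3, -1.6, 2.4]
finger_gap: 0.0
```

Emit:
play_rows(dp=[[0, 2, 0], [0, 2, 0], [0, 1.5, 0], [0, 1, 0], [0, 0, 0]], angular=[[0, 0, 0], [0, 0, 0], [0, 0, 0], [0, 0, 0], [0, 0, 0]], hand=[1, 1, 1, 1, 1])

```text
time_s: 9.33
eef_pos: [0.6086, -0.1677, 0.0466]
orientation: [[0.001, 0.965, 0.263], [0.0, 0.263, -0.965], [-1.0, 0.0, 0.0]]
force: [-4.1, -1.7, 2.0]
finger_gap: -0.002
```

Emit:
play_rows(dp=[[0, 1, 0], [0, 1, 0], [0, 0, 0]], angular=[[0, 0, 0], [0, 0, 0], [0, 0, 0]], hand=[1, 1, 1])

```text
time_s: 9.58
eef_pos: [0.6103, -0.1671, 0.0465]
orientation: [[0.0, 0.965, 0.263], [0.0, 0.263, -0.965], [-1.0, 0.0, 0.0]]
force: [-3.3, -2.4, 1.7]
finger_gap: -0.003
```

Emit:
play_rows(dp=[[0, 0.7, 0], [0, 0.7, 0], [0, 0, 0]], angular=[[0, 0, 0], [0, 0, 0], [0, 0, 0]], hand=[1, 1, 1])

```text
time_s: 9.83
eef_pos: [0.6115, -0.1667, 0.0465]
orientation: [[0.0, 0.965, 0.263], [0.0, 0.263, -0.965], [-1.0, 0.0, 0.0]]
force: [-2.7, -1.6, 2.7]
finger_gap: -0.0
```

```bash
python3 wr.py w5.png 0 .022
```

```text
(0.0465, 0.0675, 0.05) [260. 155.]
(0.0465, -0.0675, 0.05) [261. 635.]
(np.float64(0.06149999999999999), 0.052, np.float64(0.04)) [203. 217.]
(np.float64(0.06149999999999999), -0.052, np.float64(0.04)) [203. 573.]
(-0.107, 0.0595, 0.043) [656. 234.]
(-0.107, -0.0595, 0.043) [657. 552.]
(-0.033, 0.0595, 0.043) [487. 217.]
(-0.033, -0.0595, 0.043) [487. 571.]
(-0.028500000000000004, 0.053, 0.04) [469. 238.]
(-0.028500000000000004, -0.053, 0.04) [470. 550.]
[ 0.61153674 -0.16674801  0.04651642] 9.8333 [-2.72783973 -1.60105661  2.72734608]
```

View pics/w5.png

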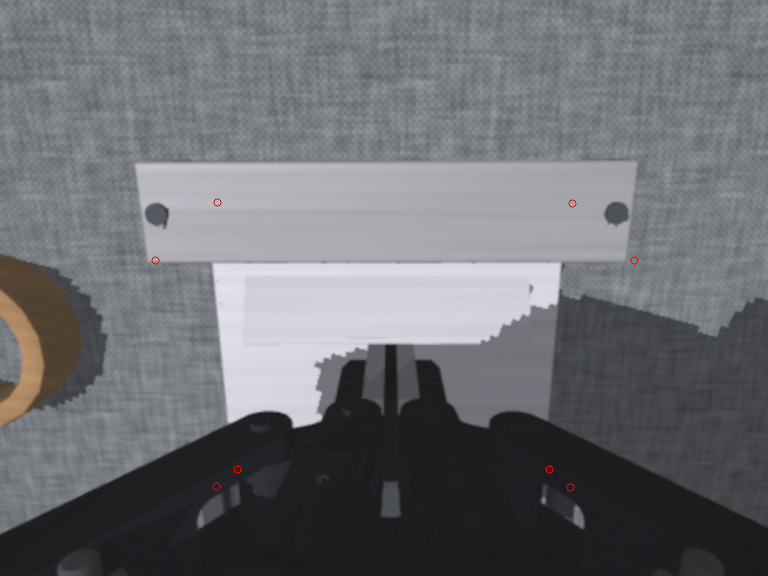

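Edge is under the lip; the step face (row 344) is ~23 mm from the lip's front (row 262), equal to the fully-home value. Nudging gently to feel the stop.

Emit:
play_rows(dp=[[0, 0.5, 0], [0, 0.5, 0], [0, 0, 0]], angular=[[0, 0, 0], [0, 0, 0], [0, 0, 0]], hand=[1, 1, 1])

```text
time_s: 10.13
eef_pos: [0.6125, -0.1665, 0.0465]
orientation: [[0.0, 0.965, 0.263], [-0.0, 0.263, -0.965], [-1.0, 0.0, 0.0]]
force: [-3.3, -1.9, 1.9]
finger_gap: -0.0
```

Emit:
play_rows(dp=[[0, 0.5, 0], [0, 0.3, 0], [0, 0, 0]], angular=[[0, 0, 0], [0, 0, 0], [0, 0, 0]], hand=[1, 1, 1])

```text
time_s: 10.38
eef_pos: [0.6127, -0.1664, 0.0465]
orientation: [[-0.001, 0.965, 0.263], [-0.0, 0.263, -0.965], [-1.0, -0.001, 0.0]]
force: [-4.3, -3.1, 3.8]
finger_gap: -0.002
```

Emit:
play_rows(dp=[[0, 0.4, 0], [0, 0, 0]], angular=[[0, 0, 0], [0, 0, 0]], hand=[1, 1])

```text
time_s: 10.55
eef_pos: [0.6127, -0.1664, 0.0464]
orientation: [[-0.002, 0.965, 0.262], [-0.001, 0.262, -0.965], [-1.0, -0.002, 0.0]]
force: [-4.6, -2.7, 2.7]
finger_gap: 0.002
```

Emit:
play_rows(dp=[[0, 0.5, 0], [0, 0, 0]], angular=[[0, 0, 0], [0, 0, 0]], hand=[1, 1])

```text
time_s: 10.72
eef_pos: [0.6127, -0.1664, 0.0464]
orientation: [[-0.003, 0.965, 0.262], [-0.001, 0.262, -0.965], [-1.0, -0.003, 0.0]]
force: [-5.3, -2.5, 4.5]
finger_gap: 0.001
```

Stalled, with the force rising and no motion: the stop is reached. Back off 5 mm and lift away.

Emit:
play_rows(dp=[[0, -3, 0], [0, -5, 0], [-10, 0, 0], [-30, 0, 0], [-35, 0, 0]], angular=[[0, 0, 0], [0, 0, 0], [0, 0, 0], [0, 0, 0], [0, 0, 0]], hand=[1, 1, 1, 1, 1])

```text
time_s: 11.13
eef_pos: [0.6045, -0.1668, 0.1201]
orientation: [[-0.004, 0.965, 0.263], [0.003, 0.263, -0.965], [-1.0, -0.003, -0.004]]
force: [1.4, -0.2, 0.2]
finger_gap: 0.0
```

Emit:
play_rows(dp=[[-35, 0, 0], [0, -30, 0], [0, -30, 0], [0, -15, 0], [0, 0, 0]], angular=[[0, 0, 0], [0, 0, 0], [0, 0, 0], [0, 0, 0], [0, 0, 0]], hand=[1, 1, 1, 1, 1])

```text
time_s: 11.55
eef_pos: [0.5317, -0.1877, 0.1575]
orientation: [[0.0, 0.965, 0.261], [0.001, 0.261, -0.965], [-1.0, 0.0, -0.001]]
force: [-1.0, 0.7, 0.6]
finger_gap: 0.001
```

```bash
python3 wr.py w6.png 0 .022
python3 - <<'E'
from h import *
T=optics.snapshot("top");S=optics.snapshot("side")
for n,h in(("tape",.054),("mug",.085),("glue",.1),("weight",.05)):
    m=models.masks_of(T,n)[:1];print(n,[onz(T,k['at'],h).round(3) for k in m])
# shift of case edges versus the first side picture
a=cv2.cvtColor(cv2.imread('pics/side0.png'),6).astype(np.float32);b=cv2.cvtColor(S["color"],7).astype(np.float32)
for n,(r,c) in dict(lip=(215,262),mug=(300,300),tape=(200,232),corner=(265,320),weight=(222,322)).items():
    print(n,cv2.phaseCorrelate(a[r:r+48,c:c+48].copy(),b[r:r+48,c:c+48].copy(),cv2.createHanningWindow((48,48),5)))
E
```

```text
(0.0465, 0.0675, 0.05) [ 26. 244.]
(0.0465, -0.0675, 0.05) [ 26. 545.]
(np.float64(0.06149999999999999), 0.052, np.float64(0.04)) [ -5. 282.]
(np.float64(0.06149999999999999), -0.052, np.float64(0.04)) [ -5. 508.]
(-0.107, 0.0595, 0.043) [340. 284.]
(-0.107, -0.0595, 0.043) [340. 504.]
(-0.033, 0.0595, 0.043) [203. 276.]
(-0.033, -0.0595, 0.043) [203. 513.]
(-0.028500000000000004, 0.053, 0.04) [193. 290.]
(-0.028500000000000004, -0.053, 0.04) [193. 499.]
[ 0.53173507 -0.18774473  0.15748006] 11.55 [-0.96521992  0.73317268  0.59935471]
tape [array([ 0.606, -0.034,  0.054])]
mug [array([ 0.667, -0.401,  0.085])]
glue [array([0.554, 0.083, 0.1  ])]
weight [array([ 0.784, -0.165,  0.05 ])]
lip ((0.41455493741960225, -0.5894389251053447), 0.5013660555705428)
mug ((-0.08838309197176031, -0.0036872324865626638), 0.8575002795292271)
tape ((-1.1893297809158625, 0.18286146755195887), 0.23359187692403793)
corner ((-0.11160786644971665, 0.13798289988081436), 0.8855120340983073)
weight ((0.05535250429357319, 0.1013762265528051), 0.8384489243229231)
```

View pics/w6.png

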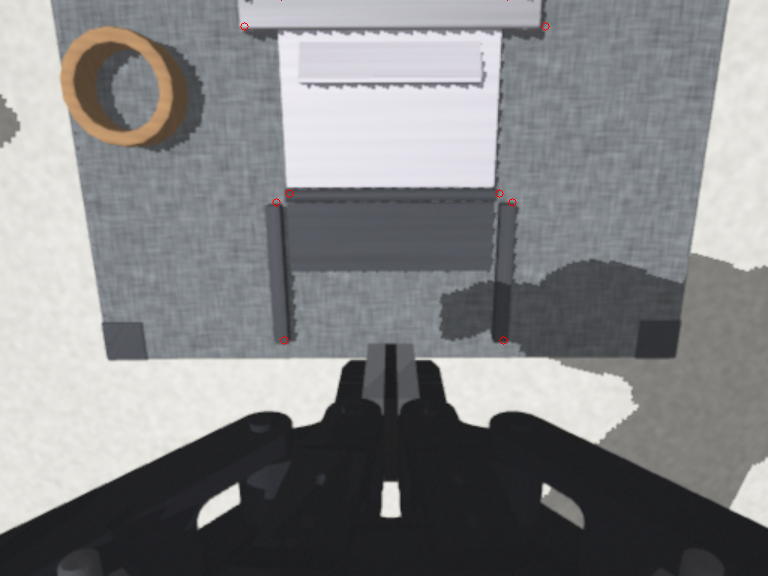

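Rails and lip still fall on the predicted points (rows 203/340, 26), so the case has not moved. The tab is flat and under the lip, and the plate's rear edge is at row 270. I'll check the slide figure and the tape, then hand in.

Run:
```python
from h import *
s=monitor.get_state();w=optics.snapshot("wrist");S=optics.snapshot("side")
B=np.eye(4);B[:3,:3]=s["orientation"];B[:3,3]=s["eef_pos"];T=B@np.array(w["tool_from_camera"])
for sl in(.018,.020,.022):
    x=-.0505+sl-.040; c,n=np.cos(.2659),np.sin(.2659)
    print(sl,proj(w,np.array([.6002+c*x,-.1711+n*x,.0385]),T)*1.5)
for m in models.masks_of(S,"tape")[:1]:
    q=np.argwhere(m["pixels"]);print(q.min(0),q.max(0),"was 208-224, 241-260")
g=cv2.cvtColor(w["color"],7).astype(float)[150:230,200:320].mean(1);print((np.argsort(-np.abs(np.diff(g)))[:3]+150.5)*1.5)
print(s["force"])
```

```text
0.018 [282.81202959 392.46612803]
0.02 [279.17957237 392.47784551]
0.022 [275.53285883 392.48960897]
[208 244] [224 260] was 208-224, 241-260
[276.75 278.25 275.25]
[-0.19482367  1.26729495 -0.4513758 ]
```

```bash
python3 -c "
from rig import workorder; print(workorder.job_done())"
```

```text
the job is handed in; nothing more can be done
None
```

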